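# Set the straightedge on the pattern board

### The job

Two small wooden cups stand in the way between the aluminium straightedge and the plywood pattern board. Nest them in the largest cup, in size order (middle one in the largest, smallest in the middle one), leaving the largest where it stands. Then slide the straightedge, flat on the table and never lifted, until its long graduated edge lies flush along the board's straight edge and its left end is up against the board's end stop; leave all the other things undisturbed.

Things in the scene. Friction and masses are not known exactly. Their poses are not given: they have to be found in the camera images.
- board: fixed plywood pattern board, 15 mm thick. Origin: middle of its straight edge, at table level; x into the board, away from the robot; y along the edge to the robot's left; z up. The edge runs y = -200 to 200 mm, the board x = 0 to 200. At its left end a stop, also 15 mm high, juts 53 mm towards the robot, y = 170 to 200: the straightedge's left end goes against its face at y = 170
- rule_mid (a point): loose aluminium straightedge, a flat bar 260 x 45 x 10 mm, about 0.3 kg, on the robot's side of the board, within 9 degrees of parallel to its edge; graduated along the long edge facing the board. Point: its centre, 5 mm above the table; x across it towards the board, y along it to the robot's left, z up. Slides under a push of a few newtons
- rule_left (a point): left corner of the straightedge's graduated edge (the edge facing the board), half-way up: 22.5 mm in x and +130 mm in y from its centre
- rule_right (a point): right corner of the same graduated edge: 22.5 mm in x and -130 mm in y from its centre
- cup_l_mid (a point): largest of three turned-wood cups, straight-sided, open-topped: 88 mm outside, 80 mm inside, 46 mm high, floor 16 mm thick (a cup set in it stands 16 mm higher, its top 16 mm proud of this rim). Point: on its axis, 23 mm above its underside; z up. It stands to the left or right of the straightedge and stays there; about 0.3 kg
- cup_m_mid (a point): middle one of three turned-wood cups, straight-sided, open-topped: 64 mm outside, 56 mm inside, 46 mm high, floor 16 mm thick (a cup set in it stands 16 mm higher, its top 16 mm proud of this rim). Point: on its axis, 23 mm above its underside; z up. It stands between straightedge and board. Grip it across its outside by the top 12 mm, so the fingertips clear the largest cup's rim; about 0.16 kg
- cup_s_mid (a point): smallest of three turned-wood cups, straight-sided, open-topped: 40 mm outside, 32 mm inside, 46 mm high, floor 16 mm thick (a cup set in it stands 16 mm higher, its top 16 mm proud of this rim). Point: on its axis, 23 mm above its underside; z up. It stands between straightedge and board. Grip it across its outside by the top 12 mm; about 0.07 kg
- tin: bystander: closed steel tin, 80 mm across, 60 mm high, on the side opposite the largest cup; origin under its centre
- reel_a: bystander: thread reel, 34 mm across, 50 mm high, standing on the board; origin under its centre
- reel_b: bystander: second thread reel of the same size, standing on the board; origin under its centre
- weight: bystander: steel pattern weight with a knob, 60 mm across, 36 mm high, on the board; origin under its centre
- tape: bystander: round tape-measure case, 60 mm across, 20 mm high, on the table right of the board; origin under its centre
- chalk: bystander: flat tailor's chalk, 50 x 30 x 12 mm, on the table left of the board; origin under its centre
- shears: bystander: shears lying on the table left of the board, about 230 mm long, 11 mm high; origin at the pivot
Not all that is in view belongs to the job. What is shaped like the part that bears cup_m_mid but green is not meant.

How it is judged:
By the outcome, as a careful person would: the job done as asked, in the order asked, and still so for the second after the job is handed in, with the robot touching nothing.
It also fails if it takes over 72 s, if anything falls off the work surface, if the arm or the gripper's body presses on something with over 40 N, if the wrist force passes 120 N, or if a joint passes its speed limit or range.

### The arm

A 6-joint arm with a two-finger parallel gripper is mounted at the origin on the work surface. World frame = base frame: x ahead of the robot, y to its left, z up, the work surface at z = 0. Lengths are in m, angles in rad, forces in N, time in s.
With the tool pointing down it reaches from about 0.375 to 0.9 m from the base axis. Payload 3.1 kg.
Tool frame: the origin (TCP) lies midway between the tips of the shut fingers; the grasp point (between the pads) lies 19 mm behind it (pinch_z is the distance from the TCP to the grasp point, in m); y points along the fingers, z is the direction in which the jaws open and shut, and the axes are right-handed (so a half turn about y gives the same grasp; the last joint's range is limited). The gripper opens to 87 mm and grips with 3 to 60 N. Pads are 19 mm wide; open, the fingers measure 117 mm over their backs; the gripper's body (75 mm by 190 mm) begins 51 mm behind the grasp point.
Start: joints at [1.052, 0.527, 1.433, -0, 1.181, -0.178], TCP at [0.208, 0.589, 0.223] pointing down, gripper open.
Joint ranges: [-3.08, 3.08], [-0.75, 2.2], [0.22, 2.44], [-1.43, 4.57], [0, 2.65], [-2.85, 2.85]. Speed limits (rad/s): [2.79, 2.79, 3.14, 3.14, 3.14, 3.14].

### API

Orientations are given as a unit quaternion [x, y, z, w].
In Python, from rig import * gives the robot as it stands.
- The arm moves only by the tool drive_tool, never from a script. Its argument "plan" is a list of rows, each a list of 7 numbers: the shift along the tool's x, y, z in mm, then the turn, a rotation vector about the tool's x, y, z in degrees, then the finger opening in mm, from 0 to 87. A call has 1 to 10 rows; each row is the pose to reach, as a shift and turn from the pose commanded when the call began, along the tool's axes at that moment; what a row does not reach only later rows make up. A row lasts 1/10 s, in which the tool goes at most 50 mm and 8.59 degrees, less where a joint would pass 70% of its speed; a pose out of reach is approached as far as the arm can. A call with a gripper value outside its range is refused whole. The fingers move at their own pace and stop on an object; "newtons" is the grip in N (left out, the last holds). Time passes only in rows, so rows that repeat a pose let the fingers close. It gives the time, the measured TCP pose, the force and the opening at its end, in the units of the state.
- get_obs(): the state, without advancing time (a new reading comes with each control period).
- camera(name): name is "scene" or "top"; returns the picture (384x512x3 uint8, blue, green, red); there is no depth.
- get_calibration(name): a dict with "fx", "fy", "cx", "cy" (pixels), "origin" and "rotation" of the camera in the world. Camera axes: x right, y down, z forward; pixel columns grow to the right and rows downward; lengths in m; the calibration is good to about 2 mm. A picture is of the moment at which its call begins. get_calibration takes no time and is no camera call.
- hand_in(): hands the job in, once; it reports no verdict.
Trained networks look in the newest picture that a camera, given by its name, has taken for a name from the list of things; names that differ only in an ending like _2 or _b are one class to them, and where a whole thing is asked for, a point or a joint stands for the part that bears it (a point fixed in the world has none). Each returns a list of dicts, best first, with "conf" (0 to 1); they miss things now and then, are a little off and sometimes report something else, mostly with a low value. They report only what shows in the picture. A call takes as long as a camera call. They do not tell look-alikes from the thing itself.
- spot_in(camera, target): "location" ([column, row] in pixels, amid what is visible of it).
- mark_of(camera, target): "location" ([column, row] in pixels: a listed point, or the origin of a listed thing).
The state is a dict: "time": time; "q": joint angles; "joint_velocities": joint speeds; "joint_torque": joint torques, N m; "position": TCP position; "tool_rot": TCP orientation; "ft_force": force on the tool from outside, world axes, zero at the start; "moment": the same for the moment, N m; "grip_width": finger opening in m.
Only numpy, scipy, OpenCV 4.12 (cv2) and the standard library are available. Lean on these libraries where they do the work, as an engineer would, in place of code of your own. Each camera call takes 0.05 s, during which the arm holds its last target. There are 200 camera calls.

## Working session

There is one attempt and no reset: what is moved stays moved. The work goes in short steps, Python scripts to look and compute and a tool call to move; the robot and the scene stay as the last step left them, time stands still between calls to the robot, and variables do not carry over. Pictures are saved under pics/ and viewed, about 8 in all and at most 12, crops included, and the job is handed in when it is done.

Besides the shell and the picture viewer there is one more tool, called after "Call:" as name([rows], argument=value, ...), one row to a line, values as JSON. drive_tool: Moves the arm, as the interface text tells. Its arguments: {"type":"object","properties":{"plan":{"type":"array","items":{"type":"array","items":{"type":"number"}}},"newtons":{"type":"number"}},"required":["plan"]}

```bash
ls; mkdir -p pics
cat > h.py <<'E'
from rig import *
import numpy as np, cv2
from scipy.spatial.transform import Rotation as R
def px2w(cam,p,z):
    c=get_calibration(cam); d=np.array([(p[0]-c["cx"])/c["fx"],(p[1]-c["cy"])/c["fy"],1.])
    d=np.array(c["rotation"])@d; o=np.array(c["origin"]); return o+d*(z-o[2])/d[2]
def w2px(cam,w):
    c=get_calibration(cam); v=np.array(c["rotation"]).T@(np.array(w)-np.array(c["origin"]))
    return np.array([c["fx"]*v[0]/v[2]+c["cx"],c["fy"]*v[1]/v[2]+c["cy"]])
def st():
    o=get_obs(); r=R.from_quat(o["tool_rot"]); print("t",round(o["time"],2),"p",np.round(o["position"],4),"F",np.round(o["ft_force"],1),"w",round(o["grip_width"],4)); print(np.round(r.as_matrix(),3)); return o,r
E
python3 - <<'E'
from h import *
st()
for c in ("scene","top"):
    im=camera(c); cv2.imwrite(f"pics/{c}0.png",im)
    k=get_calibration(c); print(c,np.round(k["origin"],3))
    for t,z in [("rule_mid",.005),("rule_left",.005),("rule_right",.005),("cup_l_mid",.023),("cup_m_mid",.023),("cup_s_mid",.023),("board",0),("tin",0)]:
        for d in mark_of(c,t)[:3]: print(t,np.round(d["location"],1),round(d["conf"],2),np.round(px2w(c,d["location"],z)[:2],4))
E
```

```text
pics
t 0.0 p [0.2079 0.5886 0.2216] F [0.  0.9 0.2] w 0.087
[[ 0.943 -0.001  0.333]
 [-0.333 -0.002  0.943]
 [-0.    -1.    -0.002]]
scene [1.153 0.746 0.876]Traceback (most recent call last):
  File "<stdin>", line 7, in <module>
  File "h.py", line 6, in px2w
    d=np.array(c["rotation"])@d; o=np.array(c["origin"]); return o+d*(z-o[2])/d[2]
      ~~~~~~~~~~~~~~~~~~~~~~~^~
ValueError: matmul: Input operand 1 has a mismatch in its core dimension 0, with gufunc signature (n?,k),(k,m?)->(n?,m?) (size 3 is different from 4)
```

```bash
sed -i 's/np.array(c\["rotation"\])@d/R.from_quat(c["rotation"]).as_matrix()@d/; s/np.array(c\["rotation"\]).T@/R.from_quat(c["rotation"]).as_matrix().T@/' h.py
cat > look.py <<'E'
from h import *
import sys
n=sys.argv[1]; st()
for c in ("scene","top"):
    im=camera(c); cv2.imwrite(f"pics/{c}{n}.png",im)
    print(c,np.round(get_calibration(c)["origin"],3))
    for t,z in [("rule_mid",.005),("rule_left",.005),("rule_right",.005),("cup_l_mid",.023),("cup_m_mid",.023),("cup_s_mid",.023),("board",0),("tin",0)]:
        for d in mark_of(c,t)[:3]: print(t,np.round(d["location"],1),round(d["conf"],2),np.round(px2w(c,d["location"],z)[:2],4))
a,b=cv2.imread(f"pics/scene{n}.png"),cv2.imread(f"pics/top{n}.png")
E
python3 look.py 0
```

```text
t 0.1 p [0.208  0.5887 0.2217] F [-0.3 -0.1 -0.1] w 0.0871
[[ 0.943 -0.001  0.333]
 [-0.333 -0.002  0.943]
 [-0.    -1.    -0.002]]
scene [1.153 0.746 0.876]
rule_mid [303.6 177.3] 0.77 [0.4856 0.0374]
rule_mid [260.5 249.9] 0.25 [0.7264 0.1604]
rule_left [336.7 213.8] 0.68 [0.5123 0.1891]
rule_right [268.5 159.9] 0.84 [ 0.5122 -0.0782]
cup_l_mid [235.9 111.4] 0.71 [ 0.4578 -0.305 ]
cup_l_mid [181.3 202.9] 0.6 [ 0.7943 -0.0699]
cup_m_mid [250.9 174.5] 0.79 [ 0.598  -0.0442]
cup_m_mid [245.8 144.3] 0.7 [ 0.5317 -0.1553]
cup_m_mid [198.2 137.8] 0.58 [ 0.6184 -0.267 ]
cup_s_mid [303.2 215.2] 0.92 [0.5904 0.153 ]
cup_s_mid [179.8 202.8] 0.46 [ 0.797  -0.0725]
board [262.5 208.5] 0.75 [0.6381 0.0551]
board [259.2 251. ] 0.48 [0.7283 0.1577]
tin [387.8 226.6] 0.97 [0.4445 0.2938]
top [0.493 0.06  1.328]
rule_mid [263.4 234.1] 0.75 [0.4788 0.0444]
rule_left [221.6 223.3] 0.87 [0.5145 0.1733]
rule_right [307.3 226.9] 0.63 [ 0.4984 -0.0918]
cup_l_mid [380.  238.4] 0.97 [ 0.4594 -0.3095]
cup_m_mid [370.8 191.8] 0.92 [ 0.602  -0.2877]
cup_m_mid [330.  214.7] 0.63 [ 0.5342 -0.1602]
cup_m_mid [296.3 198.1] 0.55 [ 0.587  -0.0587]
cup_s_mid [229.9 203.4] 0.73 [0.5746 0.1455]
board [263.9 181.7] 0.58 [0.6422 0.0394]
board [400.9 184.8] 0.51 [ 0.6241 -0.3887]
board [223.1 224.2] 0.23 [0.5117 0.1691]
tin [178.9 244.6] 0.66 [0.4512 0.3069]
```

View pics/scene0.png

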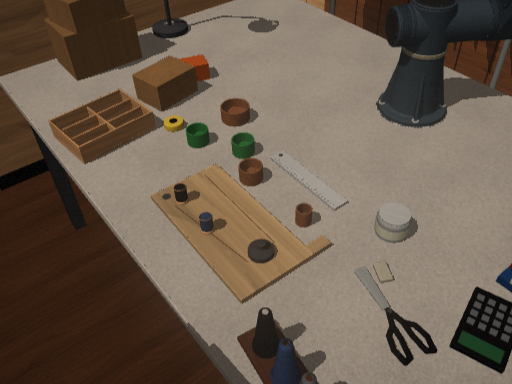

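View pics/top0.png

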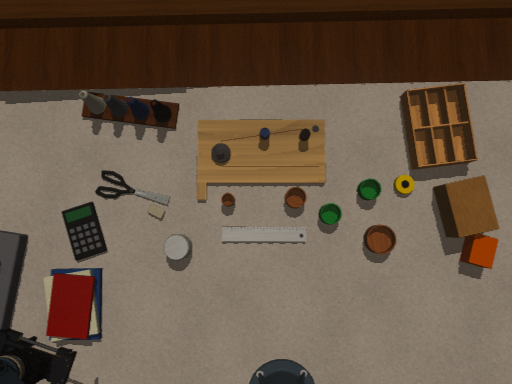

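```bash
cat > meas.py <<'E'
from h import *
import sys
def edge(gray,a,b,n=60,half=5):
    """subpixel strongest edge points along segment a-b (pixels), line fit -> points"""
    a,b=np.array(a,float),np.array(b,float); t=(b-a)/np.linalg.norm(b-a); nn=np.array([-t[1],t[0]]); s=np.arange(-half,half+.01,.25)
    P=[]
    for u in np.linspace(0,1,n):
        c=a+u*(b-a); q=(c+s[:,None]*nn).astype(np.float32)
        v=cv2.remap(gray,q[:,:1],q[:,1:],cv2.INTER_LINEAR).ravel(); g=abs(np.gradient(cv2.GaussianBlur(v[:,None],(1,7),1.5).ravel()))
        g=np.where(g>.5*g.max(),g,0); lab=np.zeros(len(g)); k=g.argmax(); i=j=k
        while i>0 and g[i-1]>0:i-=1
        while j<len(g)-1 and g[j+1]>0:j+=1
        P.append(c+nn*(s[i:j+1]*g[i:j+1]).sum()/g[i:j+1].sum())
    P=np.array(P,np.float32); vx,vy,x0,y0=cv2.fitLine(P,cv2.DIST_HUBER,0,.01,.01).ravel()
    return np.array([x0,y0]),np.array([vx,vy]),np.std((P-[x0,y0])@[-vy,vx])
def wline(cam,gray,a,b,z):
    p,d,s=edge(gray,a,b); A,B=px2w(cam,p-40*d,z)[:2],px2w(cam,p+40*d,z)[:2]; v=(B-A)/np.linalg.norm(B-A); v=v if v[1]>0 else -v
    return px2w(cam,p,z)[:2],v,s
E
python3 - <<'E'
from meas import *
im=cv2.imread("pics/top0.png"); b,g,r=[im[...,i].astype(int) for i in range(3)]
hsv=cv2.cvtColor(im,cv2.COLOR_BGR2HSV)
cv2.imwrite("pics/crop0.png",cv2.resize(im[170:256,190:402],None,fx=3.7,fy=3.7,interpolation=cv2.INTER_CUBIC))
gray=im[...,0].astype(np.float32)   # blue: wood dark
for n,a,bb,z in [("board",(210,185),(322,184.5),.015),("rule far",(226,227),(302,227),.01),("rule near",(226,243),(302,243),.01),("rule L",(222,230),(222,241),.01),("rule R",(306,230),(306,241),.01),("stop",(207,187),(207,198),.015)]:
    p,v,s=wline("top",gray,a,bb,z); print(n,np.round(p,4),"ang",round(np.degrees(np.arctan2(-v[0],v[1])),2),"res px",round(float(s),2))
# cups: outlines
for n,(cx,cy) in {"m":(296,198),"s":(229,200),"l":(380,239)}.items():
    w=24; sub=im[cy-w:cy+w,cx-w:cx+w]; h=hsv[cy-w:cy+w,cx-w:cx+w]
    m=((h[...,1]>95)).astype(np.uint8)
    k,lab,stt,cen=cv2.connectedComponentsWithStats(m); l=lab[w,w] or 1
    c=max(cv2.findContours((lab==l).astype(np.uint8),0,1)[0],key=len); (ex,ey),rad=cv2.minEnclosingCircle(c)
    print(n,(ex+cx-w,ey+cy-w),rad,np.round(px2w("top",(ex+cx-w,ey+cy-w),.04),4),stt[l])
E
```

```text
board [0.6293 0.0834] ang -1.04 res px 0.65
rule far [0.502  0.0425] ang -0.92 res px 0.39
rule near [0.4585 0.0478] ang -1.28 res px 0.96
rule L [0.4702 0.1743] ang 85.17 res px 0.29
rule R [ 0.4697 -0.0838] ang 89.42 res px 1.67
stop [0.6035 0.217 ] ang -88.81 res px 0.08
m (295.0, 197.0) 11.04546070098877 [ 0.5892 -0.0533  0.04  ] [ 13  12  22  23 367]
s (227.3333339691162, 199.3333339691162) 6.871942043304443 [0.5861 0.152  0.04  ] [ 16  17  14  14 146]
l (379.6267604827881, 239.06338119506836) 16.146512985229492 [ 0.4578 -0.3034  0.04  ] [  8  10  32  30 770]
```

View pics/crop0.png

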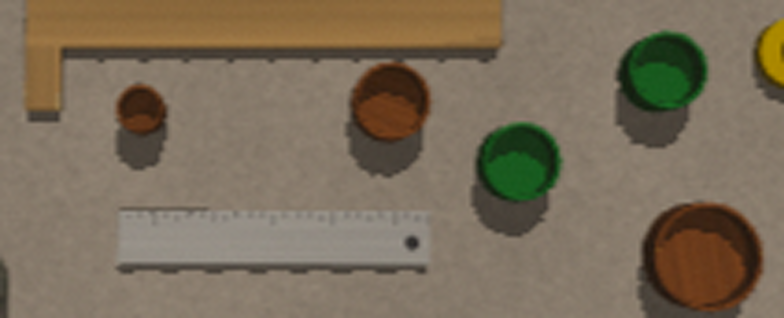

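```bash
cat >> h.py <<'E'
def go(x,y,z,head=90):
    """shift (mm, tool axes) and rotvec (deg) from present pose to TCP at x,y,z, tool down, jaw axis heading head"""
    o=get_obs(); r=R.from_quat(o["tool_rot"]); a=np.radians(head); zt=np.array([np.cos(a),np.sin(a),0]); yt=np.array([0,0,-1.]); xt=np.cross(yt,zt)
    T=R.from_matrix(np.stack([xt,yt,zt],1)); d=r.inv().apply(np.array([x,y,z])-o["position"])*1000
    print("shift",np.round(d,1),"rot",np.round((r.inv()*T).as_rotvec(degrees=True),2))
E
python3 - <<'E'
from h import *
for n,p in {"m":(295.4,197),"s":(228.1,199.2),"l":(379.7,238.4)}.items(): print(n,np.round(px2w("top",p,.046),4))
for p,z in [((255,182.7),.015),((225,182.7),.015),((310,182.7),.015),((206.5,195),.015)]: print(np.round(px2w("top",p,z),4))
im=cv2.imread("pics/scene0.png"); cv2.imwrite("pics/crops0.png",cv2.resize(im[90:260,160:360],None,fx=3.5,fy=3.5,interpolation=cv2.INTER_CUBIC))
im=cv2.imread("pics/top0.png");
for n,w in {"m":(.589,-.053,.046),"s":(.586,.15,.046),"l":(.458,-.304,.046),"edgeR":(.64,-.15,.015),"edgeL":(.64,.21,.015),"stop":(.587,.217,.015)}.items(): print(n,(w2px("scene",w)-[160,90])*3.5)
go(.588,.151,.15)
E
```

```text
m [ 0.5887 -0.054   0.046 ]
s [0.586  0.1493 0.046 ]
l [ 0.46   -0.3021  0.046 ]
[0.6379 0.0673 0.015 ]
[0.6398 0.1604 0.015 ]
[ 0.6346 -0.1031  0.015 ]
[0.6026 0.2182 0.015 ]
m [319.34689719 261.4240037 ]
s [504.16169696 409.20684873]
l [264.49129886  53.20519767]
edgeR [193.06581296 256.83450194]
edgeL [501.9311282  530.18491013]
stop [568.54218723 497.79574103]
shift [ 504.1   72.5 -286.6] rot [ -0.   -19.47  -0.  ]
```

View pics/crops0.png

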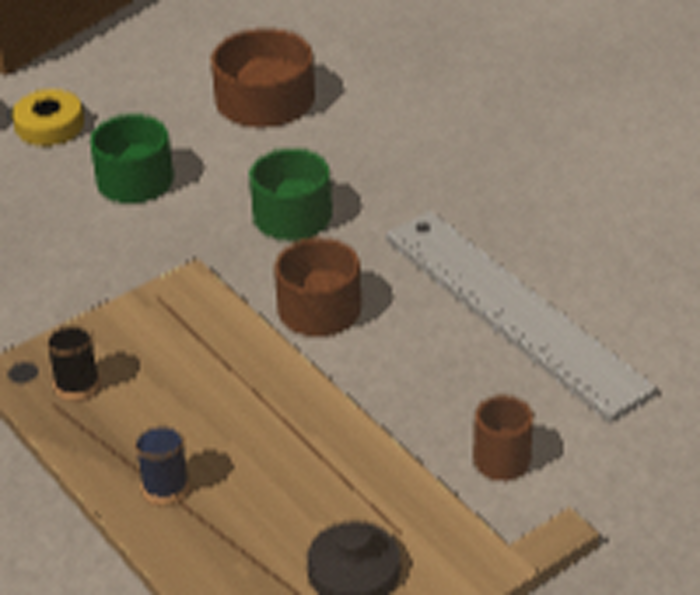

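```bash
python3 -c "
from h import *
go(.5885,-.0535,.14)"
```

```text
shift [ 572.7   82.5 -479.3] rot [ -0.   -19.47  -0.  ]
```

Call:
drive_tool([
  [573,40,-479,0,-19.5,0,87],
  [573,40,-479,0,-19.5,0,87],
  [573,40,-479,0,-19.5,0,87],
  [573,40,-479,0,-19.5,0,87],
  [573,40,-479,0,-19.5,0,87],
  [573,40,-479,0,-19.5,0,87],
  [573,40,-479,0,-19.5,0,87],
  [573,40,-479,0,-19.5,0,87],
  [573,40,-479,0,-19.5,0,87],
  [573,40,-479,0,-19.5,0,87],
], newtons=20)

```text
time: 2.0
position: [0.4622, 0.1605, 0.1962]
tool_rot: [-0.707, -0.0, -0.0, 0.707]
ft_force: [0.6, -0.1, -0.5]
grip_width: 0.087
```

Call:
drive_tool([
  [0,0,0,0,0,0,87],
])

```text
time: 2.1
position: [0.4656, 0.1576, 0.1962]
tool_rot: [0.708, -0.001, 0.004, -0.707]
ft_force: [0.1, 0.0, 0.4]
grip_width: 0.0872
```

```bash
python3 -c "
from h import *
st();go(.5885,-.0535,.037)"
```

```text
t 2.1 p [0.4656 0.1576 0.1962] F [0.1 0.  0.4] w 0.0872
[[ 1.     0.004  0.007]
 [-0.007 -0.001  1.   ]
 [ 0.004 -1.    -0.001]]
shift [ 123.7  160.  -210. ] rot [ 0.08 -0.39  0.24]
```

Call:
drive_tool([
  [124,70,-210,0,0,0,87],
  [124,70,-210,0,0,0,87],
  [124,70,-210,0,0,0,87],
  [124,70,-210,0,0,0,87],
  [124,70,-210,0,0,0,87],
  [124,70,-210,0,0,0,87],
  [124,70,-210,0,0,0,87],
  [124,70,-210,0,0,0,87],
])

```text
time: 2.9
position: [0.5842, -0.046, 0.126]
tool_rot: [-0.707, 0.0, 0.001, 0.707]
ft_force: [-0.1, 0.1, 0.2]
grip_width: 0.0871
```

```bash
python3 -c "
from h import *
st();go(.5885,-.0535,.036)"
```

```text
t 2.9 p [ 0.5842 -0.046   0.126 ] F [-0.1  0.1  0.2] w 0.0871
[[ 1.    -0.002 -0.001]
 [ 0.001  0.001  1.   ]
 [-0.002 -1.     0.001]]
shift [ 4.4 90.  -7.6] rot [-0.06  0.08 -0.09]
```

Call:
drive_tool([
  [0,0,0,0,0,0,87],
  [0,0,0,0,0,0,87],
])

```text
time: 3.1
position: [0.5848, -0.0459, 0.1266]
tool_rot: [-0.707, -0.001, 0.001, 0.707]
ft_force: [-0.2, 0.1, 0.1]
grip_width: 0.087
```

Call:
drive_tool([
  [4,40,-8,0,0,0,87],
  [4,80,-8,0,0,0,87],
  [4,91,-8,0,0,0,87],
  [4,91,-8,0,0,0,87],
  [4,91,-8,0,0,0,50],
  [4,91,-8,0,0,0,50],
  [4,91,-8,0,0,0,50],
  [4,91,-8,0,0,0,50],
  [4,91,-8,0,0,0,50],
])

```text
time: 4.0
position: [0.59, -0.0555, 0.0363]
tool_rot: [0.707, 0.001, 0.001, -0.707]
ft_force: [-0.9, 0.2, 6.7]
grip_width: 0.0624
```

Call:
drive_tool([
  [0,-10,0,0,0,0,50],
  [0,-40,0,0,0,0,50],
  [0,-80,0,0,0,0,50],
  [0,-80,0,0,0,0,50],
  [0,-80,0,0,0,0,50],
])

```text
time: 4.5
position: [0.5897, -0.0557, 0.1162]
tool_rot: [0.707, 0.001, 0.0, -0.707]
ft_force: [0.3, -1.2, -1.9]
grip_width: 0.0623
```

Run:
```python
from h import *
o,r=st()
im=camera("scene"); print([ (np.round(d["location"],1),round(d["conf"],2)) for d in mark_of("scene","cup_m_mid")], w2px("scene",[.589,-.054,.103]))
cv2.imwrite("pics/s1.png",cv2.resize(im[60:260,160:360],None,fx=2.5,fy=2.5,interpolation=cv2.INTER_CUBIC))
go(.459,-.301,.15)
```

```text
t 4.5 p [ 0.5897 -0.0557  0.1162] F [ 0.3 -1.2 -1.9] w 0.0623
[[ 1.     0.002 -0.001]
 [ 0.001 -0.001  1.   ]
 [ 0.002 -1.    -0.001]]
[(array([197.8, 135.3]), 0.71), (array([247.4, 149.8]), 0.61)] [250.08418839 147.29367717]
shift [-129.3  -35.8 -245.6] rot [-0.04  0.03 -0.15]
```

View pics/s1.png

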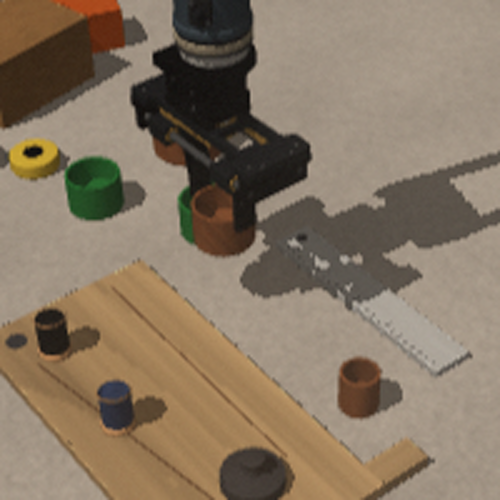

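Call:
drive_tool([
  [-22,-5,-41,0,0,0,50],
  [-44,-5,-82,0,0,0,50],
  [-66,-5,-123,0,0,0,50],
  [-88,-5,-164,0,0,0,50],
  [-110,-5,-205,0,0,0,50],
  [-130,-5,-245,0,0,0,50],
  [-130,-5,-245,0,0,0,50],
  [-130,-5,-245,0,0,0,50],
  [-130,-5,-245,0,0,0,50],
])

```text
time: 5.5
position: [0.4589, -0.299, 0.1189]
tool_rot: [-0.706, 0.0, 0.001, 0.708]
ft_force: [0.4, 0.3, -0.9]
grip_width: 0.0623
```

Run:
```python
from h import *
o,r=st()
for c in("scene","top"):
    im=camera(c)
    print(c,[(np.round(d["location"],1),round(d["conf"],2)) for d in mark_of(c,"cup_l_mid")][:2],w2px(c,[.459,-.301,.023]))
    x,y=w2px(c,[.459,-.301,.06]).astype(int)
    cv2.imwrite(f"pics/{c}2.png",cv2.resize(im[y-50:y+50,x-50:x+50],(400,400),interpolation=cv2.INTER_CUBIC)); print(x-50,y-50)
cv2.imwrite("pics/c2.png",np.hstack([cv2.imread("pics/scene2.png"),cv2.imread("pics/top2.png")]))
go(.459,-.301,.053)
```

```text
t 5.5 p [ 0.4589 -0.299   0.1189] F [ 0.4  0.3 -0.9] w 0.0623
[[ 1.    -0.002 -0.001]
 [ 0.001  0.003  1.   ]
 [-0.002 -1.     0.003]]
scene [(array([232.2, 110.3]), 0.88), (array([390.8, 313.2]), 0.66)] [236.35159625 112.12325108]
185 51
top [(array([379.1, 238.6]), 0.55)] [377.22062325 238.5677183 ]
330 188
shift [-0.8 66.8 -1.9] rot [-0.04  0.16 -0.03]
```

View pics/c2.png

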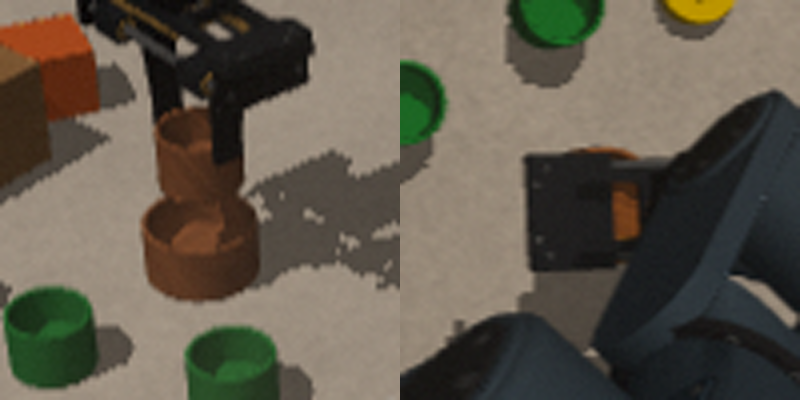

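Call:
drive_tool([
  [0,20,-3,0,0,0,50],
  [0,35,-3,0,0,0,50],
  [0,50,-3,0,0,0,50],
  [0,58,-3,0,0,0,50],
  [0,64,-3,0,0,0,50],
  [0,65,-3,0,0,0,50],
  [0,65,-3,0,0,0,50],
])

```text
time: 6.4
position: [0.4597, -0.3036, 0.0552]
tool_rot: [0.707, 0.0, -0.0, -0.707]
ft_force: [0.1, 1.0, -1.4]
grip_width: 0.0627
```

Call:
drive_tool([
  [0,2,0,0,0,0,50],
  [0,2,0,0,0,0,50],
  [0,2,0,0,0,0,80],
  [0,2,0,0,0,0,80],
  [0,2,0,0,0,0,80],
  [0,2,0,0,0,0,80],
  [0,-40,0,0,0,0,80],
  [0,-85,0,0,0,0,80],
  [0,-85,0,0,0,0,70],
  [0,-85,0,0,0,0,70],
])

```text
time: 7.4
position: [0.4599, -0.3041, 0.1412]
tool_rot: [0.708, 0.001, 0.001, -0.706]
ft_force: [-0.2, -0.3, -0.1]
grip_width: 0.0725
```

```bash
python3 -c "
from h import *
st();go(.586,.150,.13)"
```

```text
t 7.4 p [ 0.4599 -0.3041  0.1412] F [-0.2 -0.3 -0.1] w 0.0725
[[ 1.     0.002 -0.001]
 [ 0.001 -0.002  1.   ]
 [ 0.002 -1.    -0.002]]
shift [126.3  10.5 454. ] rot [0.12 0.03 0.12]
```

Call:
drive_tool([
  [126,20,454,0,0,0,70],
  [126,20,454,0,0,0,70],
  [126,20,454,0,0,0,70],
  [126,20,454,0,0,0,70],
  [126,20,454,0,0,0,70],
  [126,20,454,0,0,0,70],
  [126,20,454,0,0,0,70],
  [126,20,454,0,0,0,70],
  [126,20,454,0,0,0,70],
  [126,20,454,0,0,0,70],
])

```text
time: 8.4
position: [0.5844, 0.1546, 0.1178]
tool_rot: [-0.707, -0.0, 0.002, 0.707]
ft_force: [0.0, -1.0, 0.7]
grip_width: 0.0701
```

Call:
drive_tool([
  [0,0,0,0,0,0,70],
])

```text
time: 8.5
position: [0.5842, 0.1537, 0.1178]
tool_rot: [-0.707, -0.001, 0.003, 0.707]
ft_force: [-0.3, -0.1, 0.4]
grip_width: 0.07
```

Run:
```python
from h import *
st()
for c in("scene","top"):
    im=camera(c)
    cv2.imwrite(f"pics/{c}3.png",im)
    for t in("cup_m_mid","cup_s_mid","cup_l_mid"):print(c,t,[(np.round(d["location"],1),round(d["conf"],2)) for d in mark_of(c,t)][:3])
go(.586,.150,.036)
```

```text
t 8.5 p [0.5842 0.1537 0.1178] F [-0.3 -0.1  0.4] w 0.07
[[ 1.    -0.003 -0.005]
 [ 0.005  0.     1.   ]
 [-0.003 -1.     0.   ]]
scene cup_m_mid [(array([243.7, 144.8]), 0.95), (array([196.4, 136. ]), 0.7), (array([234.7, 110.7]), 0.69)]
scene cup_s_mid [(array([302.2, 217. ]), 0.87), (array([392.7, 311.1]), 0.68)]
scene cup_l_mid [(array([231. , 109.5]), 0.69)]
top cup_m_mid [(array([367.8, 188.3]), 0.95), (array([382.2, 242.8]), 0.7), (array([327. , 215.2]), 0.56)]
top cup_s_mid []
top cup_l_mid [(array([377.8, 236.9]), 0.78)]
shift [ 1.  84.   0.9] rot [ 0.01 -0.08 -0.03]
```

Call:
drive_tool([
  [1,40,0,0,0,0,70],
  [1,75,0,0,0,0,70],
  [1,83,0,0,0,0,70],
  [1,83,0,0,0,0,70],
  [1,83,0,0,0,0,30],
  [1,83,0,0,0,0,30],
  [1,83,0,0,0,0,30],
  [1,83,0,0,0,0,30],
  [1,83,0,0,0,0,30],
  [1,83,0,0,0,0,30],
], newtons=15)

```text
time: 9.9
position: [0.5867, 0.1506, 0.0377]
tool_rot: [-0.707, -0.001, -0.0, 0.707]
ft_force: [0.1, 1.0, 3.0]
grip_width: 0.0389
```

Call:
drive_tool([
  [0,-10,0,0,0,0,30],
  [0,-40,0,0,0,0,30],
  [0,-80,0,0,0,0,30],
  [0,-100,0,0,0,0,30],
  [0,-100,0,0,0,0,30],
])

```text
time: 10.4
position: [0.5885, 0.1507, 0.1408]
tool_rot: [-0.707, -0.003, -0.002, 0.707]
ft_force: [0.5, 0.3, -0.0]
grip_width: 0.039
```

Run:
```python
from h import *
st()
# refine nested m rim in top3 (rim at z=.062) & outer rim
im=cv2.imread("pics/top3.png"); a=cv2.resize(im[210:265,350:405],(500,500),interpolation=cv2.INTER_CUBIC)
s=camera("scene"); b=cv2.resize(s[90:140,210:260],(300,300),interpolation=cv2.INTER_CUBIC); c=cv2.resize(s[150:250,250:350],(300,200+100),interpolation=cv2.INTER_CUBIC)
out=np.zeros((600,800,3),np.uint8); out[:500,:500]=a; out[:300,500:]=b; out[300:,500:]=c; cv2.imwrite("pics/c4.png",out)
print((w2px("top",[.46,-.304,.062])-[350,210])*500/55,(w2px("scene",[.46,-.304,.062])-[210,90])*6+[500,0])
go(.46,-.304,.14)
```

```text
t 10.4 p [0.5885 0.1507 0.1408] F [ 0.5  0.3 -0. ] w 0.039
[[ 1.     0.008 -0.001]
 [ 0.001  0.     1.   ]
 [ 0.008 -1.     0.   ]]
[290.01736126 258.98192581] [648.16096162  65.56471352]
shift [-127.3   -1.8 -454.4] rot [-0.01  0.04  0.19]
```

View pics/c4.png

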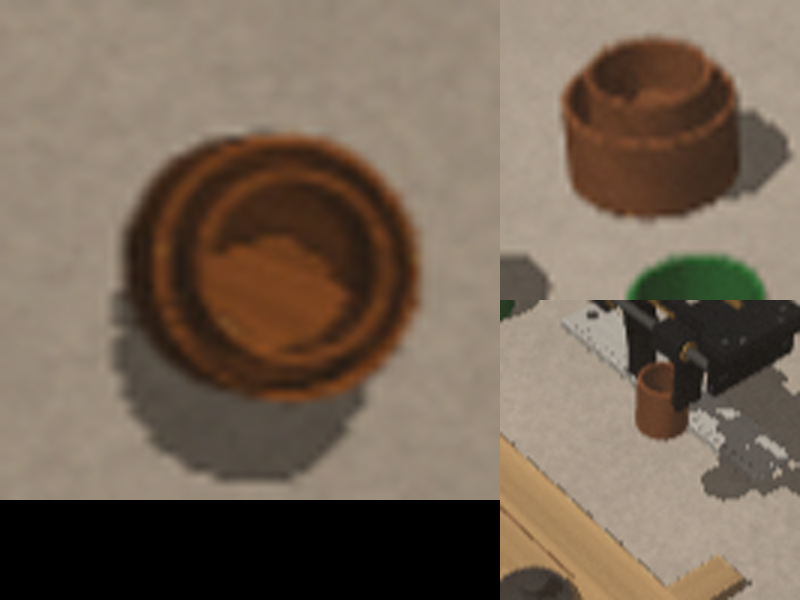

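Call:
drive_tool([
  [-128,-5,-455,0,0,0,30],
  [-128,-5,-455,0,0,0,30],
  [-128,-5,-455,0,0,0,30],
  [-128,-5,-455,0,0,0,30],
  [-128,-5,-455,0,0,0,30],
  [-128,-5,-455,0,0,0,30],
  [-128,-5,-455,0,0,0,30],
  [-128,-5,-455,0,0,0,30],
  [-128,-5,-455,0,0,0,30],
  [-128,-5,-455,0,0,0,30],
])

```text
time: 11.45
position: [0.4566, -0.3084, 0.1405]
tool_rot: [-0.707, 0.002, -0.001, 0.707]
ft_force: [-0.2, 1.2, -0.2]
grip_width: 0.0392
```

Call:
drive_tool([
  [0,0,0,0,0,0,30],
  [0,0,0,0,0,0,30],
])

```text
time: 11.65
position: [0.4572, -0.3037, 0.1404]
tool_rot: [-0.706, 0.001, 0.001, 0.708]
ft_force: [0.2, 0.5, -1.0]
grip_width: 0.0389
```

```bash
python3 -c "
from h import *
camera('scene');st();go(.46,-.305,.070)"
```

```text
t 11.7 p [ 0.4575 -0.3028  0.1407] F [-0.3  1.1 -1. ] w 0.039
[[ 1.    -0.003 -0.   ]
 [ 0.     0.003  1.   ]
 [-0.003 -1.     0.003]]
shift [ 2.7 70.7 -2.4] rot [-0.19  0.03 -0.15]
```

Call:
drive_tool([
  [2,20,-2,0,0,0,30],
  [2,35,-2,0,0,0,30],
  [2,50,-2,0,0,0,30],
  [2,60,-2,0,0,0,30],
  [2,67,-2,0,0,0,30],
  [2,69,-2,0,0,0,30],
  [2,69,-2,0,0,0,30],
])

```text
time: 12.4
position: [0.4606, -0.3062, 0.0729]
tool_rot: [-0.707, -0.0, 0.0, 0.707]
ft_force: [0.8, 0.1, -1.4]
grip_width: 0.0388
```

Call:
drive_tool([
  [0,2,0,0,0,0,30],
  [0,2,0,0,0,0,30],
  [0,2,0,0,0,0,60],
  [0,2,0,0,0,0,60],
  [0,2,0,0,0,0,60],
  [0,2,0,0,0,0,60],
  [0,-40,0,0,0,0,60],
  [0,-80,0,0,0,0,87],
  [0,-80,0,0,0,0,87],
  [0,-80,0,0,0,0,87],
])

```text
time: 13.4
position: [0.4608, -0.307, 0.154]
tool_rot: [0.708, 0.001, 0.0, -0.706]
ft_force: [0.3, -0.3, -0.8]
grip_width: 0.0763
```

```bash
python3 -c "
from h import *
camera('scene');st();go(.425,.045,.14)"
```

```text
t 13.45 p [ 0.4601 -0.3063  0.1529] F [ 0.1  0.2 -0.2] w 0.08
[[ 1.    -0.    -0.001]
 [ 0.001  0.     1.   ]
 [-0.    -1.     0.   ]]
shift [-34.9  13.  351.3] rot [-0.02  0.03 -0.02]
```

Call:
drive_tool([
  [-35,10,351,0,0,0,87],
  [-35,10,351,0,0,0,87],
  [-35,10,351,0,0,0,87],
  [-35,10,351,0,0,0,87],
  [-35,10,351,0,0,0,87],
  [-35,10,351,0,0,0,87],
  [-35,10,351,0,0,0,87],
  [-35,10,351,0,0,0,87],
  [-35,10,351,0,0,0,87],
  [-35,10,351,0,0,0,87],
])

```text
time: 14.45
position: [0.4253, 0.0437, 0.1424]
tool_rot: [0.707, -0.0, -0.0, -0.707]
ft_force: [0.5, 0.1, 0.0]
grip_width: 0.087
```

Run:
```python
from meas import *
ims=camera("scene"); st();
im=camera("top");cv2.imwrite("pics/top5.png",im);cv2.imwrite("pics/scene5.png",ims)
x,y=225,95
out=np.zeros((600,800,3),np.uint8)
out[:300,:300]=cv2.resize(ims[90:140,210:260],(300,300),interpolation=cv2.INTER_CUBIC)
out[:300,300:700]=cv2.resize(im[205:265,345:425],(400,300),interpolation=cv2.INTER_CUBIC)
out[300:]=cv2.resize(im[175:225,190:330][:, :133],(800,300),interpolation=cv2.INTER_CUBIC)
cv2.imwrite("pics/c5.png",out)
i0=cv2.imread("pics/top0.png")[...,0].astype(np.float32)
for n,a,b,z in [("board edge",(215,182.7),(320,182.7),.015),("rule far",(226,226.5),(300,226.5),.01),("rule near",(226,241.5),(302,241.5),.01)]:
    p,v,s=edge(i0,a,b,half=2.5); A,B=px2w("top",p-40*v,z)[:2],px2w("top",p+40*v,z)[:2]; print(n,np.round(A,4),np.round(B,4),np.degrees((B-A)[0]/(B-A)[1]),round(float(s),2))
go(.425,.045,.005)
```

```text
t 14.5 p [0.4256 0.0432 0.1426] F [ 0.7 -0.3 -0.6] w 0.0866
[[ 1.    -0.     0.001]
 [-0.001 -0.     1.   ]
 [-0.    -1.    -0.   ]]
board edge [0.6424 0.1393] [ 0.6377 -0.1087] 1.081689288206065 0.09
rule far [0.5044 0.1934] [ 0.5005 -0.0533] 0.902670668957726 0.31
rule near [0.4611 0.1665] [ 0.4556 -0.0794] 1.2947191426637592 0.09
shift [ -0.6 137.7   2.1] rot [ 0.01 -0.11 -0.02]
```

View pics/c5.png

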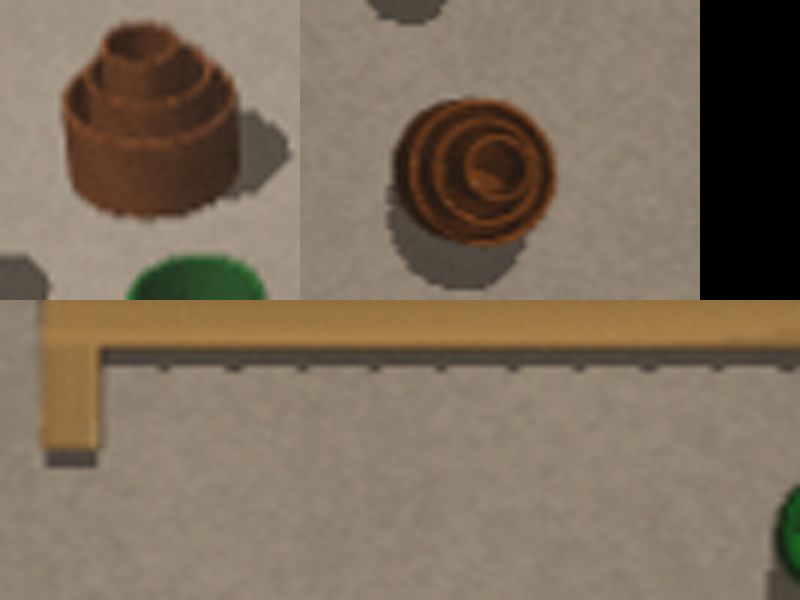

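Call:
drive_tool([
  [-3,50,0,0,1.1,0,87],
  [-3,90,0,0,1.1,0,87],
  [-3,120,0,0,1.1,0,87],
  [-3,133,0,0,1.1,0,87],
  [-3,137,0,0,1.1,0,87],
  [-3,137,0,0,1.1,0,87],
])

```text
time: 15.15
position: [0.4224, 0.0433, 0.0055]
tool_rot: [-0.707, 0.008, -0.007, 0.707]
ft_force: [0.3, -0.9, 1.0]
grip_width: 0.0869
```

```bash
python3 -c "
from h import *
camera('scene');st();go(.579,.042,.005,88.9)"
```

```text
t 15.2 p [0.4227 0.0435 0.0061] F [ 0.2 -0.9  0.8] w 0.087
[[ 1.    0.    0.02]
 [-0.02 -0.    1.  ]
 [ 0.   -1.   -0.  ]]
shift [156.3   1.2   1.7] rot [ 0.   -0.07  0.02]
```

Call:
drive_tool([
  [14,1,0,0,0,0,87],
  [22,1,0,0,0,0,87],
  [28,1,0,0,0,0,87],
  [36,1,0,0,0,0,87],
  [46,1,0,0,0,0,87],
  [56,1,0,0,0,0,87],
  [66,1,0,0,0,0,87],
  [76,1,0,0,0,0,87],
  [86,1,0,0,0,0,87],
  [96,1,0,0,0,0,87],
])

```text
time: 16.2
position: [0.519, 0.0426, 0.0049]
tool_rot: [0.707, -0.007, 0.007, -0.707]
ft_force: [-2.4, -0.4, 1.5]
grip_width: 0.0873
```

Call:
drive_tool([
  [10,0,0,0,0,0,87],
  [20,0,0,0,0,0,87],
  [30,0,0,0,0,0,87],
  [38,0,0,0,0,0,87],
  [44,0,0,0,0,0,87],
  [48,0,0,0,0,0,87],
  [50,0,0,0,0,0,87],
  [50,0,0,0,0,0,87],
])

```text
time: 17.0
position: [0.5685, 0.0416, 0.005]
tool_rot: [0.707, -0.006, 0.007, -0.707]
ft_force: [-1.2, 0.1, -0.0]
grip_width: 0.0869
```

Run:
```python
from meas import *
ims=camera("scene"); st();cv2.imwrite("pics/scene6.png",ims)
cv2.imwrite("pics/c6.png",cv2.resize(ims[130:270,200:360],(800,600)[:2] and (686,600),interpolation=cv2.INTER_CUBIC))
```

```text
t 17.05 p [0.5685 0.0416 0.005 ] F [-0.6 -0.2  0.2] w 0.087
[[ 1.     0.001  0.019]
 [-0.019 -0.     1.   ]
 [ 0.001 -1.    -0.   ]]
```

View pics/c6.png

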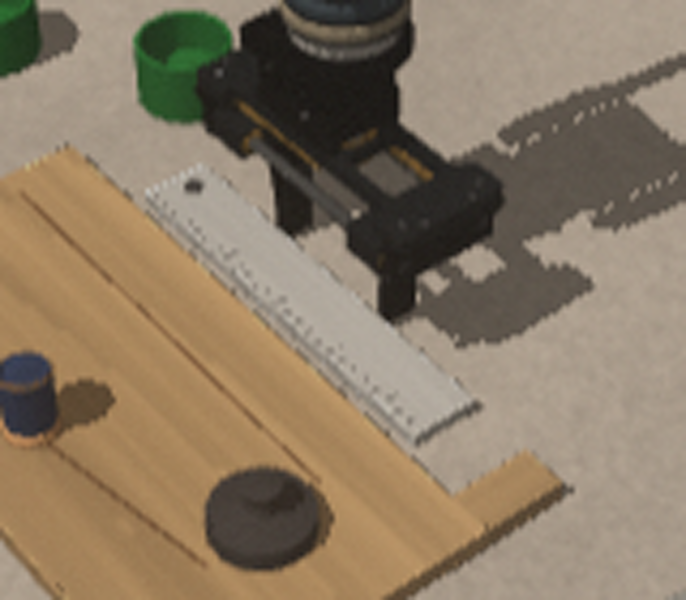

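Call:
drive_tool([
  [-8,0,0,0,0,0,87],
  [-8,-30,0,0,0,0,87],
  [-8,-70,0,0,0,0,0],
  [10,-70,-45,0,0,0,0],
  [30,-70,-90,0,0,0,0],
  [30,-70,-135,0,0,0,0],
  [30,-70,-160,0,0,0,0],
  [30,-70,-160,0,0,0,0],
  [30,-70,-160,0,0,0,0],
])

```text
time: 17.95
position: [0.5946, -0.1191, 0.0748]
tool_rot: [-0.707, 0.007, -0.007, 0.707]
ft_force: [-0.1, 0.7, 0.2]
grip_width: 0.0389
```

Run:
```python
from meas import *
ims=camera("scene"); st();im=camera("top")
for c in("scene","top"):
  for t in ("rule_mid","rule_right","rule_left"): print(c,t,[(np.round(px2w(c,d["location"],.005)[:2],4),round(d["conf"],2)) for d in mark_of(c,t)][:2])
cv2.imwrite("pics/top7.png",im); cv2.imwrite("pics/scene7.png",ims)
out=np.zeros((600,800,3),np.uint8); out[:360]=cv2.resize(im[170:230,200:333],(800,360),interpolation=cv2.INTER_CUBIC); out[360:]=cv2.resize(ims[155:215,210:343+67],(800,240))
cv2.imwrite("pics/c7.png",out)
go(.598,-.119,.005,88.9)
```

```text
t 18.0 p [ 0.5945 -0.1181  0.0748] F [ 0.4 -0.5  0.5] w 0.035
[[ 1.    -0.001  0.019]
 [-0.019  0.001  1.   ]
 [-0.001 -1.     0.001]]
scene rule_mid [(array([0.6049, 0.0414]), 0.58)]
scene rule_right [(array([ 0.6254, -0.0829]), 0.87), (array([ 0.4471, -0.3356]), 0.46)]
scene rule_left [(array([0.6118, 0.0362]), 0.66)]
top rule_mid [(array([0.6008, 0.0381]), 0.96)]
top rule_right [(array([ 0.6101, -0.0974]), 0.81), (array([0.6412, 0.0326]), 0.37)]
top rule_left [(array([0.634 , 0.1644]), 0.73)]
shift [ 2.7 70.  -1. ] rot [-0.    0.11 -0.  ]
```

View pics/c7.png

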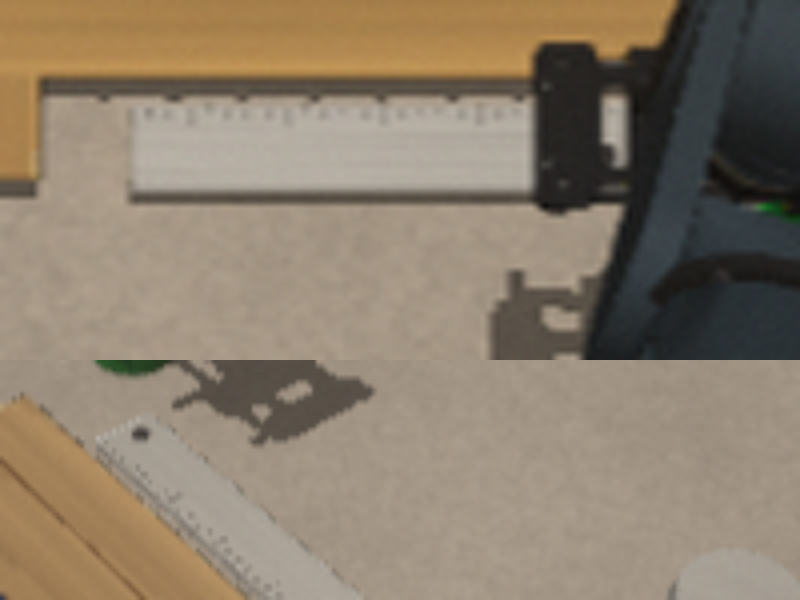

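Call:
drive_tool([
  [4,0,-2,0,0,0,0],
  [4,40,-2,0,0,0,0],
  [4,65,-2,0,0,0,0],
  [4,70,-2,0,0,0,0],
  [4,70,-2,0,0,0,0],
  [4,70,6,0,0,0,0],
  [4,70,12,0,0,0,0],
  [4,70,18,0,0,0,0],
  [4,70,24,0,0,0,0],
  [4,70,30,0,0,0,0],
])

```text
time: 19.35
position: [0.6007, -0.0891, 0.0059]
tool_rot: [0.708, -0.005, 0.007, -0.706]
ft_force: [0.3, -1.2, 2.3]
grip_width: 0.0008
```

Call:
drive_tool([
  [0,0,6,0,0,0,0],
  [0,0,12,0,0,0,0],
  [0,0,18,0,0,0,0],
  [0,0,22,0,0,0,0],
  [0,0,24,0,0,0,0],
])

```text
time: 19.85
position: [0.6, -0.0644, 0.0048]
tool_rot: [-0.707, 0.007, -0.006, 0.707]
ft_force: [0.2, -2.5, 1.4]
grip_width: -0.0001
```

Run:
```python
from meas import *
st();im=camera("top"); cv2.imwrite("pics/top8.png",im); i=im[...,0].astype(np.float32)
def row(r,a,b):
    v=cv2.resize(im[r-2:r+3,a:b].mean(2).mean(0)[None],None,fx=1,fy=1)[0]; print(r,a,np.round(v).astype(int))
row(195,202,228)
```

```text
t 19.85 p [ 0.6    -0.0644  0.0048] F [ 0.2 -2.5  1.4] w -0.0001
[[ 1.    -0.     0.018]
 [-0.018  0.     1.   ]
 [-0.    -1.     0.   ]]
195 202 [124 123 126 136 116 131 149 148 150 150 165 173 173 173 172 174 173 173
 173 173 173 173 173 172 173 172]
```

Call:
drive_tool([
  [0,0,5,0,0,0,0],
  [0,0,9,0,0,0,0],
  [0,0,11,0,0,0,0],
  [0,0,12,0,0,0,0],
  [0,0,13,0,0,0,0],
])

```text
time: 20.4
position: [0.6002, -0.0517, 0.0048]
tool_rot: [-0.707, 0.007, -0.006, 0.707]
ft_force: [-0.2, -1.5, 0.3]
grip_width: 0.0003
```

Call:
drive_tool([
  [0,0,1,0,0,0,0],
  [0,0,2,0,0,0,0],
])

```text
time: 20.6
position: [0.6003, -0.0498, 0.0048]
tool_rot: [-0.707, 0.007, -0.006, 0.707]
ft_force: [-0.7, -0.9, 0.6]
grip_width: 0.0005
```

Call:
drive_tool([
  [0,0,1,0,0,0,0],
  [0,0,2,0,0,0,0],
])

```text
time: 20.8
position: [0.6006, -0.0487, 0.0049]
tool_rot: [0.708, -0.006, 0.006, -0.707]
ft_force: [0.2, -6.1, -0.5]
grip_width: 0.0003
```

Call:
drive_tool([
  [0,0,1,0,0,0,0],
  [0,0,1,0,0,0,0],
])

```text
time: 21.0
position: [0.6011, -0.0487, 0.0051]
tool_rot: [0.708, -0.006, 0.007, -0.706]
ft_force: [-0.4, -7.0, -1.9]
grip_width: 0.0006
```

Run:
```python
from meas import *
st();im=camera("top")
for r in(188,195): print(np.round(im[r-1:r+2,200:216].mean(2).mean(0)).astype(int))
```

```text
t 21.0 p [ 0.6011 -0.0487  0.0051] F [-0.4 -7.  -1.9] w 0.0006
[[ 1.     0.001  0.018]
 [-0.017 -0.003  1.   ]
 [ 0.001 -1.    -0.003]]
[125 126 125 123 125 132 134 144 152 147 148 153 141 145 152 141]
[125 126 124 123 126 136 141 160 172 172 173 172 173 173 172 172]
```

Call:
drive_tool([
  [0,0,-8,0,0,0,0],
  [0,-30,-8,0,0,0,0],
  [-20,-70,-8,0,0,0,0],
  [-42,-70,36,0,0,0,87],
  [-42,-70,85,0,0,0,87],
  [-42,-70,130,0,0,0,87],
  [-42,-70,143,0,0,0,87],
  [-42,-70,143,0,0,0,87],
  [-42,-70,143,0,0,0,87],
  [-42,-70,143,0,0,0,87],
])

```text
time: 22.05
position: [0.5615, 0.0953, 0.0749]
tool_rot: [0.707, -0.007, 0.007, -0.707]
ft_force: [0.1, -1.0, -1.1]
grip_width: 0.0485
```

Run:
```python
from meas import *
camera("scene");st();go(.557,.094,.005,88.9)
```

```text
t 22.1 p [0.5615 0.0951 0.0749] F [0.8 0.5 1.8] w 0.0524
[[ 1.    -0.     0.021]
 [-0.021 -0.     1.   ]
 [-0.    -1.    -0.   ]]
shift [-4.5 69.9 -1.2] rot [ 0.01 -0.1  -0.01]
```

Call:
drive_tool([
  [-6,0,0,0,0,0,87],
  [-6,0,0,0,0,0,87],
  [-6,0,0,0,0,0,87],
  [-6,30,0,0,0,0,87],
  [-6,60,0,0,0,0,87],
  [-6,70,0,0,0,0,87],
  [-6,70,0,0,0,0,87],
  [0,70,0,0,0,0,87],
  [6,70,0,0,0,0,87],
  [10,70,0,0,0,0,87],
])

```text
time: 23.1
position: [0.5725, 0.0966, 0.0062]
tool_rot: [0.707, -0.006, 0.007, -0.707]
ft_force: [-1.8, 0.2, 2.5]
grip_width: 0.0871
```

Call:
drive_tool([
  [4,0,0,0,0,0,87],
  [7,0,0,0,0,0,87],
  [9,0,0,0,0,0,87],
  [11,0,0,0,0,0,87],
])

```text
time: 23.5
position: [0.582, 0.0964, 0.005]
tool_rot: [-0.707, 0.007, -0.006, 0.707]
ft_force: [-1.3, 0.2, 2.0]
grip_width: 0.0869
```

Call:
drive_tool([
  [1,0,0,0,0,0,87],
  [2,0,0,0,0,0,87],
])

```text
time: 23.7
position: [0.5836, 0.0964, 0.0049]
tool_rot: [-0.707, 0.007, -0.006, 0.707]
ft_force: [-4.4, 0.6, 3.6]
grip_width: 0.087
```

Call:
drive_tool([
  [1,0,0,0,0,0,87],
  [1,0,0,0,0,0,87],
])

```text
time: 23.9
position: [0.5837, 0.0964, 0.0048]
tool_rot: [-0.707, 0.008, -0.005, 0.707]
ft_force: [-5.5, 0.1, 5.0]
grip_width: 0.0869
```

Call:
drive_tool([
  [1,0,0,0,0,0,87],
  [1,0,0,0,0,0,87],
])

```text
time: 24.1
position: [0.5837, 0.0964, 0.0047]
tool_rot: [-0.707, 0.009, -0.005, 0.707]
ft_force: [-6.2, -0.6, 5.4]
grip_width: 0.0871
```

Run:
```python
from meas import *
o,_=st();print(np.round(o["moment"],2));ims=camera("scene");cv2.imwrite("pics/c9.png",cv2.resize(ims[150:260,230:360],(709,600),interpolation=cv2.INTER_CUBIC))
```

```text
t 24.1 p [0.5837 0.0964 0.0047] F [-6.2 -0.6  5.4] w 0.0871
[[ 1.    -0.005  0.019]
 [-0.019  0.     1.   ]
 [-0.005 -1.     0.   ]]
[-0.11  1.1  -0.1 ]
```

View pics/c9.png

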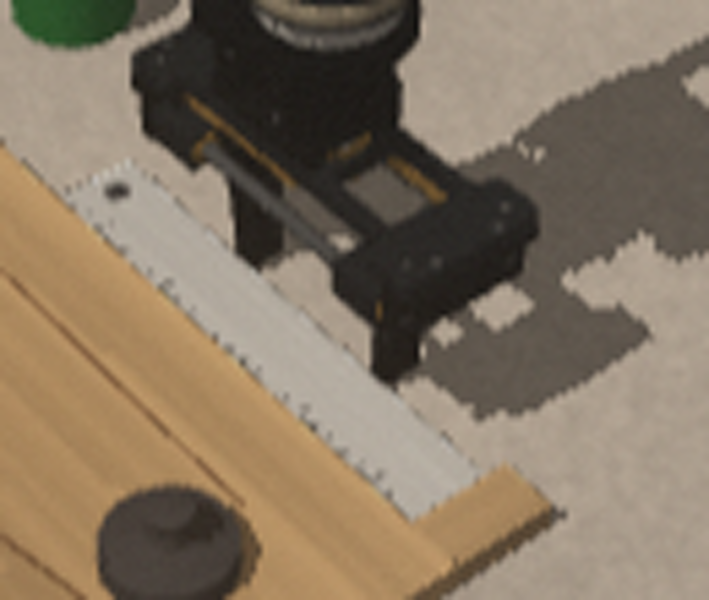

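Call:
drive_tool([
  [2,-2,0,0,0,0,87],
  [4,-2,0,0,0,0,87],
  [4,-2,0,0,0,0,87],
  [-6,-2,0,0,0,0,87],
  [-12,-2,0,0,0,0,87],
  [-30,-2,0,0,0,0,87],
  [-40,-40,0,0,0,0,87],
  [-90,-70,0,0,0,0,87],
  [-140,-100,0,0,0,0,87],
  [-140,-100,0,0,0,0,87],
])

```text
time: 25.15
position: [0.4429, 0.0992, 0.1069]
tool_rot: [-0.707, 0.006, -0.006, 0.707]
ft_force: [0.1, -0.2, -0.6]
grip_width: 0.0872
```

Run:
```python
from meas import *
st();ims=camera("scene");im=camera("top");cv2.imwrite("pics/scene10.png",ims);cv2.imwrite("pics/top10.png",im)
out=np.zeros((600,800,3),np.uint8)
out[:300]=cv2.resize(im[170:210,197:304],(800,300),interpolation=cv2.INTER_CUBIC)
out[300:,:400]=cv2.resize(ims[160:205,230:290],(400,300),interpolation=cv2.INTER_CUBIC)
out[300:,400:]=cv2.resize(ims[205:250,285:345],(400,300),interpolation=cv2.INTER_CUBIC)
cv2.imwrite("pics/c10.png",out)
g=im[...,0].astype(np.float32)
for n,a,b,z in [("board edge",(215,182.3),(285,182.7),.015),("rule near",(213,197.5),(285,198),.01)]:
    p,v,s=edge(g,a,b,half=3); A,B=px2w("top",p-30*v,z)[:2],px2w("top",p+30*v,z)[:2]; print(n,np.round(A,4),np.round(B,4),np.degrees((B-A)[0]/(B-A)[1]),round(float(s),2))
```

```text
t 25.15 p [0.4429 0.0992 0.1069] F [ 0.1 -0.2 -0.6] w 0.0872
[[ 1.     0.     0.018]
 [-0.018  0.     1.   ]
 [ 0.    -1.     0.   ]]
board edge [0.6367 0.117 ] [ 0.6331 -0.0689] 1.1108207935711631 0.1
rule near [0.5981 0.2122] [0.5946 0.0258] 1.0872638523136655 0.04
```

View pics/c10.png

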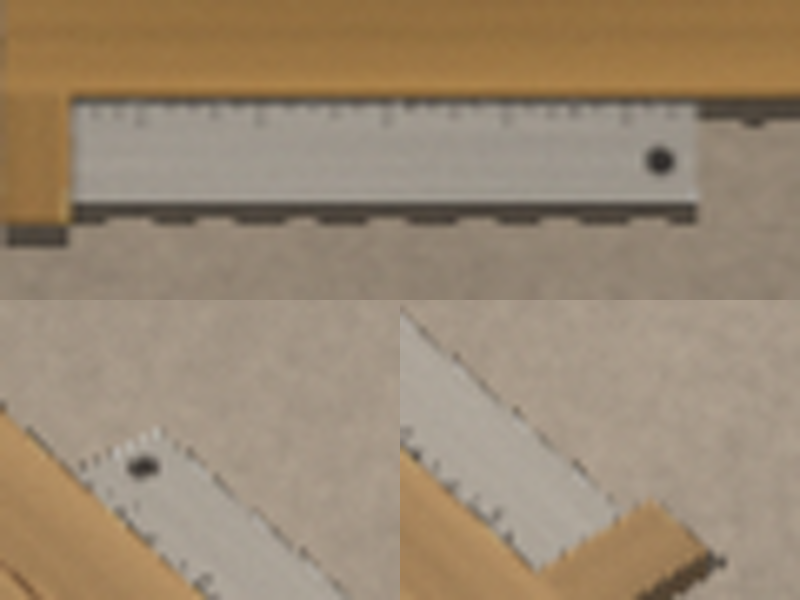

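```bash
python3 -c "
from h import *
st();go(.610,-.062,.08,88.9)"
```

```text
t 25.25 p [0.4459 0.0991 0.1066] F [ 0.9 -0.7 -0.3] w 0.0868
[[ 1.     0.004  0.018]
 [-0.018 -0.     1.   ]
 [ 0.004 -1.    -0.   ]]
shift [ 167.    27.2 -158.1] rot [0.   0.05 0.2 ]
```

Call:
drive_tool([
  [167,10,-158,0,0,0,0],
  [167,10,-158,0,0,0,0],
  [167,10,-158,0,0,0,0],
  [167,10,-158,0,0,0,0],
  [167,10,-158,0,0,0,0],
  [167,10,-158,0,0,0,0],
  [167,10,-158,0,0,0,0],
  [167,10,-158,0,0,0,0],
  [167,10,-158,0,0,0,0],
  [167,10,-158,0,0,0,0],
])

```text
time: 26.25
position: [0.6098, -0.0612, 0.095]
tool_rot: [-0.707, 0.006, -0.006, 0.707]
ft_force: [0.5, -0.6, 0.0]
grip_width: 0.015
```

Call:
drive_tool([
  [0,0,0,0,0,0,0],
  [0,0,0,0,0,0,0],
  [0,0,0,0,0,0,0],
  [0,0,0,0,0,0,0],
])

```text
time: 26.65
position: [0.6103, -0.0621, 0.0951]
tool_rot: [0.707, -0.007, 0.007, -0.707]
ft_force: [-0.2, -0.1, 0.4]
grip_width: 0.0004
```

```bash
python3 -c "
from h import *
st();go(.610,-.062,.005,88.9)"
```

```text
t 26.65 p [ 0.6103 -0.0621  0.0951] F [-0.2 -0.1  0.4] w 0.0004
[[ 1.     0.     0.019]
 [-0.019 -0.     1.   ]
 [ 0.    -1.    -0.   ]]
shift [-0.3 90.1  0.1] rot [0.   0.04 0.01]
```

Call:
drive_tool([
  [0,45,0,0,0,0,0],
  [0,80,0,0,0,0,0],
  [0,90,0,0,0,0,0],
  [0,90,0,0,0,0,0],
  [0,90,6,0,0,0,0],
  [0,90,10,0,0,0,0],
  [0,90,12,0,0,0,0],
  [0,90,13,0,0,0,0],
])

```text
time: 27.45
position: [0.6114, -0.049, 0.0063]
tool_rot: [0.707, -0.005, 0.007, -0.707]
ft_force: [-0.9, -1.5, 0.6]
grip_width: 0.0002
```

Call:
drive_tool([
  [0,0,1,0,0,0,0],
  [0,0,2,0,0,0,0],
  [0,0,2,0,0,0,0],
])

```text
time: 27.75
position: [0.6115, -0.0489, 0.006]
tool_rot: [0.708, -0.006, 0.007, -0.706]
ft_force: [-1.0, -5.0, 3.4]
grip_width: 0.0003
```

Call:
drive_tool([
  [0,0,2,0,0,0,0],
  [0,0,3,0,0,0,0],
  [0,0,3,0,0,0,0],
  [0,0,-8,0,0,0,0],
  [0,0,-14,0,0,0,0],
  [0,-40,-14,0,0,0,0],
  [-30,-90,-14,0,0,0,0],
  [-80,-120,-14,0,0,0,0],
])

```text
time: 28.55
position: [0.5464, -0.0607, 0.1182]
tool_rot: [0.708, -0.004, 0.009, -0.707]
ft_force: [0.6, -0.4, 0.3]
grip_width: 0.0005
```

Call:
drive_tool([
  [-50,-20,0,0,0,0,0],
  [-90,-40,0,0,0,0,0],
  [-90,-40,0,0,0,0,0],
  [-90,-40,0,0,0,0,0],
])

```text
time: 28.95
position: [0.4531, -0.058, 0.1568]
tool_rot: [0.707, -0.006, 0.007, -0.707]
ft_force: [0.3, -1.0, 0.7]
grip_width: 0.0003
```

Run:
```python
from meas import *
st();ims=camera("scene");im=camera("top");cv2.imwrite("pics/top11.png",im)
g=im[...,0].astype(np.float32)
for n,a,b,z in [("board edge",(215,182.3),(285,182.7),.015),("rule near",(213,197.5),(275,198),.01)]:
    p,v,s=edge(g,a,b,half=3); A,B=px2w("top",p-30*v,z)[:2],px2w("top",p+30*v,z)[:2]; print(n,np.round(A,4),np.round(B,4),np.degrees((B-A)[0]/(B-A)[1]),round(float(s),2))
out=np.zeros((600,800,3),np.uint8)
out[:300]=cv2.resize(im[170:210,197:304],(800,300),interpolation=cv2.INTER_CUBIC)
out[300:]=cv2.resize(ims[80:260,150:400],(800,300)[:1]+(300,),interpolation=cv2.INTER_AREA)
cv2.imwrite("pics/c11.png",out)
```

```text
t 28.95 p [ 0.4531 -0.058   0.1568] F [ 0.3 -1.   0.7] w 0.0003
[[ 1.     0.002  0.019]
 [-0.019 -0.     1.   ]
 [ 0.002 -1.     0.   ]]
board edge [0.6378 0.176 ] [ 0.6342 -0.0101] 1.11738783227585 0.1
rule near [0.5978 0.1955] [0.5942 0.0091] 1.0994131078357932 0.04
```

```bash
python3 -c "
from h import *
print(hand_in())"
```

```text
the job is handed in; nothing more can be done
None
```

The job is done and handed in at about 29 s of the 72 s allowed; no verdict was reported.

- **Cups:** I put the brown middle cup into the largest, then the smallest into the middle one. The picture afterwards shows all three nested, level and roughly concentric. The largest was not pushed, and its position looks unchanged. I left the two green look-alike cups alone.
- **Straightedge:** I only pushed it, flat on the table and never gripped:
  1. with two fingers from behind, to within about 17 mm of the board;
  2. on its right end, until it met the stop;
  3. from behind again, until it met the board's edge;
  4. on its right end again, to make sure of the stop.
- **Contact checks:** The pushes onto the stop stalled at 5–7 N and the one onto the board at about 6 N. The second end push stalled within 0.2 mm of the first, so the straightedge was still against the stop.
- **Flushness:** Line fits in the last top picture put the straightedge within 0.02° of the board's edge. The picture taken before the final end push showed no gap at the board or the stop. The last fit showed the near edge had not shifted since.

I could not view the picture taken after the final push, because the 12-picture limit was reached. That last check rests on the fit and the forces. I saw no contact with the other things, but did not measure whether they had moved.

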